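Put the vanity back: stepped tray stack and primed pump bottle

TASK

The vanity set has been washed and the pump bottle refilled: put it back in order. Stack all the loose trays on the fixed bottom tray, stepped to and fro so that one end of every tray stays open: the first shifted about 35 mm lengthways towards either end, the next back straight above the bottom tray, the one after shifted again to the same end as the first, and so on, each lying flat on the rim below with its foot inside that tray. Stand the pump bottle upright, wholly on its blue coaster, and prime it there with three full strokes: press the head down to its stop and let it come right up, three times; leave it standing there, and do not disturb the brush canister, eyelash curler or jar.

Things in the scene. Friction and masses are not known exactly. Their poses are not given: they have to be found in the camera images.
- base_rim (a point): Fixed heavy bottom tray: white ceramic, 140 x 58 mm outside, 36 mm high in all, on a plinth 172 x 86 x 8 mm, dark grey liner. Point: centre of its open top, level with the rim, 36 mm above the table; x along its length, y across, z up. Walls 5 mm, opening 130 x 48 mm, 23 mm deep.
- coaster: Fixed round blue ceramic drip coaster, 120 mm across and 4 mm thick, flat; origin at the centre of its underside on the table, z up.
- bottle_c (a point): Frosted pump bottle, 0.3 kg, 164 mm tall with the head up. Point: on its axis 82 mm above its underside; z up, x to the nozzle. Body 62 mm across to 94 mm up, shoulder to 108 mm, white collar 35 mm across from 108 to 134 mm (grip it there), thin stem, press-head 32 mm across from 150 to 164 mm, thin nozzle reaching 40 mm from the axis.
- pump_top (a point): Centre of the flat round top (32 mm across) of the bottle's press-head; moves down with it. z up the bottle's axis, x towards the nozzle.
- pump (a joint): Stroke of the press-head (m): 0 fully up, 0.014 fully down at its stop. A spring holds it up: it takes about 3 N to start and 8 N at the stop, and it comes up by itself when let go.
- canister_c (a point): Bystander: open aluminium brush canister 80 mm across and 110 mm tall with make-up brushes standing up to 190 mm; the point is on its axis 55 mm up.
- curler: Bystander: metal eyelash curler lying flat, 115 x 65 x 20 mm; origin on its underside near the pivot, x towards the clamp.
- jar: Bystander: pink cream jar with a brass lid, 62 mm across, 50 mm tall; origin at the centre of its underside.
- tray1_c (a point): Loose white ceramic tray, rose liner (may be absent), 0.15-0.25 kg, all alike. Open box 140 x 58 x 28 mm, 5 mm walls and floor, on a central foot 52 x 42 mm, 4 mm high. Point: its centre, 16 mm above the foot's underside, 16 mm below the rim; x lengthways, z up. Stacked it adds 28 mm: floor on the rim below, foot inside it with 3 mm play each side and up to 39 mm of lengthways shift.
- tray2_c (a point): Loose white ceramic tray, sage green liner (may be absent), 0.15-0.25 kg, all alike. Open box 140 x 58 x 28 mm, 5 mm walls and floor, on a central foot 52 x 42 mm, 4 mm high. Point: its centre, 16 mm above the foot's underside, 16 mm below the rim; x lengthways, z up. Stacked it adds 28 mm: floor on the rim below, foot inside it with 3 mm play each side and up to 39 mm of lengthways shift.
- tray3_c (a point): Loose white ceramic tray, sand liner (may be absent), 0.15-0.25 kg, all alike. Open box 140 x 58 x 28 mm, 5 mm walls and floor, on a central foot 52 x 42 mm, 4 mm high. Point: its centre, 16 mm above the foot's underside, 16 mm below the rim; x lengthways, z up. Stacked it adds 28 mm: floor on the rim below, foot inside it with 3 mm play each side and up to 39 mm of lengthways shift.
- tray4_c (a point): Loose white ceramic tray, blue-grey liner (may be absent), 0.15-0.25 kg, all alike. Open box 140 x 58 x 28 mm, 5 mm walls and floor, on a central foot 52 x 42 mm, 4 mm high. Point: its centre, 16 mm above the foot's underside, 16 mm below the rim; x lengthways, z up. Stacked it adds 28 mm: floor on the rim below, foot inside it with 3 mm play each side and up to 39 mm of lengthways shift.
- tray5_c (a point): Loose white ceramic tray, mauve liner (may be absent), 0.15-0.25 kg, all alike. Open box 140 x 58 x 28 mm, 5 mm walls and floor, on a central foot 52 x 42 mm, 4 mm high. Point: its centre, 16 mm above the foot's underside, 16 mm below the rim; x lengthways, z up. Stacked it adds 28 mm: floor on the rim below, foot inside it with 3 mm play each side and up to 39 mm of lengthways shift.
Things that resemble listed ones, but are neither listed nor needed, are in the scene too. Of the things that look like the coaster, take the one that is farthest to the robot's left at the start.

How it is judged (in metres and radians):
On the way, in this order (a step that is already met when the one before it is completed fails the run):
1. the bottle stands upright on the coaster with its head up (horizontal distance between bottle_c and coaster below 0.03 m and z of bottle_c in the frame of coaster between 0.08 and 0.092 m and angle between bottle_c's own z axis and vertical below 0.07 rad and value of joint pump below 0.003 m), for 0.2 s.
2. first stroke: the head is pressed to its stop with the bottle on the coaster (horizontal distance between bottle_c and coaster below 0.03 m and z of bottle_c in the frame of coaster between 0.08 and 0.092 m and angle between bottle_c's own z axis and vertical below 0.07 rad and value of joint pump above 0.0115 m), for 0.1 s.
3. the head has come right up (all of step 1), for 0.1 s.
4. second stroke: pressed to its stop again (all of step 2), for 0.1 s.
5. the head has come right up again (all of step 3), for 0.1 s.
6. third stroke: pressed to its stop once more (all of step 4), for 0.1 s.
7. the head has come right up after the third stroke (all of step 5), for 0.1 s.
At the end, for the whole second after the job is handed in: All trays stacked flat on the bottom tray (height within 7 mm, 0.06 rad): 1st, 3rd, 5th shifted 22-48 mm along it to one same end, 2nd and 4th within 13 mm of straight above, sideways within 13 mm, turned under 0.14 rad; bottle upright, axis within 30 mm of the coaster centre, head up (3 mm) (all of step 7 and ((((z of tray1_c in the frame of base_rim between 0.005 and 0.019 m and x of tray1_c in the frame of base_rim between 0.022 and 0.048 m) or (z of tray1_c in the frame of base_rim between 0.033 and 0.047 m and x of tray1_c in the frame of base_rim between -0.013 and 0.013 m) or (z of tray1_c in the frame of base_rim between 0.061 and 0.075 m and x of tray1_c in the frame of base_rim between 0.022 and 0.048 m) or (z of tray1_c in the frame of base_rim between 0.089 and 0.103 m and x of tray1_c in the frame of base_rim between -0.013 and 0.013 m) or (z of tray1_c in the frame of base_rim between 0.117 and 0.131 m and x of tray1_c in the frame of base_rim between 0.022 and 0.048 m)) and ((z of tray2_c in the frame of base_rim between 0.005 and 0.019 m and x of tray2_c in the frame of base_rim between 0.022 and 0.048 m) or (z of tray2_c in the frame of base_rim between 0.033 and 0.047 m and x of tray2_c in the frame of base_rim between -0.013 and 0.013 m) or (z of tray2_c in the frame of base_rim between 0.061 and 0.075 m and x of tray2_c in the frame of base_rim between 0.022 and 0.048 m) or (z of tray2_c in the frame of base_rim between 0.089 and 0.103 m and x of tray2_c in the frame of base_rim between -0.013 and 0.013 m) or (z of tray2_c in the frame of base_rim between 0.117 and 0.131 m and x of tray2_c in the frame of base_rim between 0.022 and 0.048 m)) and ((z of tray3_c in the frame of base_rim between 0.005 and 0.019 m and x of tray3_c in the frame of base_rim between 0.022 and 0.048 m) or (z of tray3_c in the frame of base_rim between 0.033 and 0.047 m and x of tray3_c in the frame of base_rim between -0.013 and 0.013 m) or (z of tray3_c in the frame of base_rim between 0.061 and 0.075 m and x of tray3_c in the frame of base_rim between 0.022 and 0.048 m) or (z of tray3_c in the frame of base_rim between 0.089 and 0.103 m and x of tray3_c in the frame of base_rim between -0.013 and 0.013 m) or (z of tray3_c in the frame of base_rim between 0.117 and 0.131 m and x of tray3_c in the frame of base_rim between 0.022 and 0.048 m)) and ((z of tray4_c in the frame of base_rim between 0.005 and 0.019 m and x of tray4_c in the frame of base_rim between 0.022 and 0.048 m) or (z of tray4_c in the frame of base_rim between 0.033 and 0.047 m and x of tray4_c in the frame of base_rim between -0.013 and 0.013 m) or (z of tray4_c in the frame of base_rim between 0.061 and 0.075 m and x of tray4_c in the frame of base_rim between 0.022 and 0.048 m) or (z of tray4_c in the frame of base_rim between 0.089 and 0.103 m and x of tray4_c in the frame of base_rim between -0.013 and 0.013 m) or (z of tray4_c in the frame of base_rim between 0.117 and 0.131 m and x of tray4_c in the frame of base_rim between 0.022 and 0.048 m)) and ((z of tray5_c in the frame of base_rim between 0.005 and 0.019 m and x of tray5_c in the frame of base_rim between 0.022 and 0.048 m) or (z of tray5_c in the frame of base_rim between 0.033 and 0.047 m and x of tray5_c in the frame of base_rim between -0.013 and 0.013 m) or (z of tray5_c in the frame of base_rim between 0.061 and 0.075 m and x of tray5_c in the frame of base_rim between 0.022 and 0.048 m) or (z of tray5_c in the frame of base_rim between 0.089 and 0.103 m and x of tray5_c in the frame of base_rim between -0.013 and 0.013 m) or (z of tray5_c in the frame of base_rim between 0.117 and 0.131 m and x of tray5_c in the frame of base_rim between 0.022 and 0.048 m))) or (((z of tray1_c in the frame of base_rim between 0.005 and 0.019 m and x of tray1_c in the frame of base_rim between -0.048 and -0.022 m) or (z of tray1_c in the frame of base_rim between 0.033 and 0.047 m and x of tray1_c in the frame of base_rim between -0.013 and 0.013 m) or (z of tray1_c in the frame of base_rim between 0.061 and 0.075 m and x of tray1_c in the frame of base_rim between -0.048 and -0.022 m) or (z of tray1_c in the frame of base_rim between 0.089 and 0.103 m and x of tray1_c in the frame of base_rim between -0.013 and 0.013 m) or (z of tray1_c in the frame of base_rim between 0.117 and 0.131 m and x of tray1_c in the frame of base_rim between -0.048 and -0.022 m)) and ((z of tray2_c in the frame of base_rim between 0.005 and 0.019 m and x of tray2_c in the frame of base_rim between -0.048 and -0.022 m) or (z of tray2_c in the frame of base_rim between 0.033 and 0.047 m and x of tray2_c in the frame of base_rim between -0.013 and 0.013 m) or (z of tray2_c in the frame of base_rim between 0.061 and 0.075 m and x of tray2_c in the frame of base_rim between -0.048 and -0.022 m) or (z of tray2_c in the frame of base_rim between 0.089 and 0.103 m and x of tray2_c in the frame of base_rim between -0.013 and 0.013 m) or (z of tray2_c in the frame of base_rim between 0.117 and 0.131 m and x of tray2_c in the frame of base_rim between -0.048 and -0.022 m)) and ((z of tray3_c in the frame of base_rim between 0.005 and 0.019 m and x of tray3_c in the frame of base_rim between -0.048 and -0.022 m) or (z of tray3_c in the frame of base_rim between 0.033 and 0.047 m and x of tray3_c in the frame of base_rim between -0.013 and 0.013 m) or (z of tray3_c in the frame of base_rim between 0.061 and 0.075 m and x of tray3_c in the frame of base_rim between -0.048 and -0.022 m) or (z of tray3_c in the frame of base_rim between 0.089 and 0.103 m and x of tray3_c in the frame of base_rim between -0.013 and 0.013 m) or (z of tray3_c in the frame of base_rim between 0.117 and 0.131 m and x of tray3_c in the frame of base_rim between -0.048 and -0.022 m)) and ((z of tray4_c in the frame of base_rim between 0.005 and 0.019 m and x of tray4_c in the frame of base_rim between -0.048 and -0.022 m) or (z of tray4_c in the frame of base_rim between 0.033 and 0.047 m and x of tray4_c in the frame of base_rim between -0.013 and 0.013 m) or (z of tray4_c in the frame of base_rim between 0.061 and 0.075 m and x of tray4_c in the frame of base_rim between -0.048 and -0.022 m) or (z of tray4_c in the frame of base_rim between 0.089 and 0.103 m and x of tray4_c in the frame of base_rim between -0.013 and 0.013 m) or (z of tray4_c in the frame of base_rim between 0.117 and 0.131 m and x of tray4_c in the frame of base_rim between -0.048 and -0.022 m)) and ((z of tray5_c in the frame of base_rim between 0.005 and 0.019 m and x of tray5_c in the frame of base_rim between -0.048 and -0.022 m) or (z of tray5_c in the frame of base_rim between 0.033 and 0.047 m and x of tray5_c in the frame of base_rim between -0.013 and 0.013 m) or (z of tray5_c in the frame of base_rim between 0.061 and 0.075 m and x of tray5_c in the frame of base_rim between -0.048 and -0.022 m) or (z of tray5_c in the frame of base_rim between 0.089 and 0.103 m and x of tray5_c in the frame of base_rim between -0.013 and 0.013 m) or (z of tray5_c in the frame of base_rim between 0.117 and 0.131 m and x of tray5_c in the frame of base_rim between -0.048 and -0.022 m)))) and y of tray1_c in the frame of base_rim between -0.013 and 0.013 m and angle between each of tray1_c, tray2_c, tray3_c, tray4_c, tray5_c's own z axis and vertical below 0.06 rad and angle between the x axis of each of tray1_c, tray2_c, tray3_c, tray4_c, tray5_c and the x axis of base_rim, either way round below 0.14 rad and y of tray2_c in the frame of base_rim between -0.013 and 0.013 m and y of tray3_c in the frame of base_rim between -0.013 and 0.013 m and y of tray4_c in the frame of base_rim between -0.013 and 0.013 m and y of tray5_c in the frame of base_rim between -0.013 and 0.013 m); the robot touches nothing.
It fails at once if the brush canister is disturbed (moved more than 30 mm) (distance of canister_c from where it was at the start of the episode above 0.03 m).
It fails at once if the eyelash curler is disturbed (moved more than 30 mm) (distance of curler from where it was at the start of the episode above 0.03 m).
It fails at once if the jar is disturbed (moved more than 30 mm) (distance of jar from where it was at the start of the episode above 0.03 m).
Of tray1, tray2, tray3, tray4, tray5 only 3 to 5 are there at a start; the rules pass over those that are not, and their reading is None.
At some moment in a run one of tray1, tray2, tray3, tray4, tray5 may be knocked a few centimetres aside while the robot is not near it.
Once in a run the grip may slacken for a moment while it holds something.
It also fails if it takes over 210 s, if anything falls off the work surface, if the arm or the gripper's body presses on something with over 40 N, if the wrist force passes 120 N, or if a joint passes its speed limit or range.

ROBOT

A 6-joint arm with a two-finger parallel gripper is mounted at the origin on the work surface. World frame = base frame: x ahead of the robot, y to its left, z up, the work surface at z = 0. Lengths are in m, angles in degrees, forces in N, time in s.
With the tool pointing down it reaches from about 0.225 to 0.875 m from the base axis. Payload 3.4 kg.
Tool frame: the origin (TCP) lies midway between the tips of the shut fingers; the grasp point (between the pads) lies 19 mm behind it; z points along the fingers, y is the line along which they close (so a half turn about z gives the same grasp; the last joint's range is limited). The gripper opens to 85 mm and grips with 20 to 120 N. Pads are 22 mm wide; open, the fingers measure 114 mm over their backs; the gripper's body (76 mm by 85 mm) begins 54 mm behind the grasp point. The pads swing forward as they close: fully open they stand 13 mm farther back than shut.
Start: joints at [-75.573, 15.808, 86.224, -0, 77.962, -6.933], TCP at [0.209, -0.536, 0.231] pointing down, gripper open.
Joint ranges: [-165.64, 165.64], [-43.16, 119.46], [12.63, 154.43], [-67.54, 247.53], [6.08, 155.33], [-154.97, 154.97]. Speed limits (degrees/s): [147.25, 147.25, 180, 180, 180, 180].

INTERFACE

Orientations are given as [roll, pitch, yaw] about the fixed x, y, z axes, in that order (R = Rz(yaw) Ry(pitch) Rx(roll)).
In Python, from bench import * gives the robot as it stands. The module is installed in compiled form; this text tells all that it offers. Calls block until the motion is done:
- move_pose(position, orientation): joint-space move of the TCP to a pose.
- line_to(position, frame=None, vel=0.15, contact_N=None): straight line of the TCP; frame=None keeps the orientation; vel is the mean speed in m/s. With contact_N (N) it stops when the force on the tool has changed by that much, and returns True; else False.
- move_j(angles): joint-space move.
- release() and close_gripper(grip_force=None): open the fingers fully, or close them until they stop; grip_force is the grip in N (None keeps the last).
- sleep(seconds).
- solve_ik(position, orientation): joint angles nearest the present ones, or None.
- read_camera(name): name is "scene" or "top" or "wrist"; returns the picture (480x640x3 uint8, blue, green, red); there is no depth.
- camera_info(name): a dict with "fov_y" (degrees; the focal length in pixels is half the picture's height over the tangent of half this angle, whatever the lens; pixels are square), "cx", "cy" (the principal point, pixels), "rvec" (rotation vector, rad) and "tvec" (3), from world to camera coordinates, as OpenCV has them. Camera axes: x right, y down, z forward; pixel columns grow to the right and rows downward; lengths in m; the calibration is good to about 2 mm. The wrist camera is an equidistant fisheye: a pixel r from the principal point sees the ray r / f radians off the axis. A picture is of the moment at which its call begins: read the wrist's pose just before it. camera_info takes no time and is no camera call; for the wrist camera it gives the pose at the moment of the call.
A pose or a line that the arm cannot do raises Unreachable and nothing moves.
- job_done(): hands the job in; it is judged then, once.
Trained networks look in the newest picture that a camera, given by its name, has taken for a name from the list of things; names that differ only in an ending like _2 or _b are one class to them, and where a whole thing is asked for, a point or a joint stands for the part that bears it (a point fixed in the world has none). Each returns a list of dicts, best first, with "confidence" (0 to 1); they miss things now and then, are a little off and sometimes report something else, mostly with a low value. They report only what shows in the picture. A call takes as long as a camera call. They do not tell look-alikes from the thing itself.
- boxes_of(camera, query): "location" ([x, y, z] in m, in world coordinates, good to about 4 mm: the middle of the surface that is visible of it).
- mark_of(camera, query): "location" ([x, y, z] in m, in world coordinates, good to about 4 mm: a listed point, or the origin of a listed thing).
Readings, each from a call of its own:
- get_time(): time.
- get_q(): joint angles.
- get_dq(): joint speeds.
- get_effort(): joint torques, N m.
- get_tool_pos(): TCP position.
- get_tcp_rot(): TCP orientation.
- get_ft_force(): force on the tool from outside, world axes, zero at the start.
- get_moment(): the same for the moment, N m.
- get_width(): finger opening in m.
- get_gripper_force(): force on a finger pad.
Only numpy, scipy, OpenCV 4.12 (cv2) and the standard library are available. Lean on these libraries where they do the work, as an engineer would, in place of code of your own. Each camera call takes 0.05 s, during which the arm holds its last target. There are 200 camera calls.

## Working session

There is one attempt and no reset: what is moved stays moved. The work goes in short steps, each a Python script; the robot and the scene stay as the last script left them, time stands still between calls to the robot, and variables do not carry over. Pictures are saved under pics/ and viewed, at most 14 in all, crops included, and the job is handed in when it is done.

```bash
mkdir -p pics; python3 - <<'E'
from bench import *
import cv2
for c in ["top","scene"]:
    cv2.imwrite(f"pics/{c}0.png",read_camera(c)); 
    i=camera_info(c); print(c,i)
    for q in ["base_rim","coaster","bottle_c","pump_top","canister_c","curler","jar"]+[f"tray{k}_c" for k in range(1,6)]:
        print(q,[(round(d["confidence"],2),[round(float(v),3) for v in d["location"]]) for d in mark_of(c,q)][:4])
print(get_time())
E
```

```text
top {'fov_y': 53.34227234261266, 'cx': 314.0762994714292, 'cy': 244.44189538291513, 'rvec': array([ 2.17625255, -2.15188033,  0.12969671]), 'tvec': array([-0.11069236,  0.52979699,  0.96080737])}
base_rim [(0.8, [0.597, -0.001, 0.038])]
coaster [(0.9, [0.245, -0.357, 0.002]), (0.78, [0.571, -0.507, -0.002]), (0.22, [0.542, 0.294, 0.015])]
bottle_c [(0.97, [0.462, 0.001, 0.084])]
pump_top [(0.68, [0.458, 0.0, 0.164]), (0.31, [0.769, 0.075, 0.004])]
canister_c [(0.63, [0.392, -0.433, 0.055])]
curler [(0.72, [0.766, 0.075, 0.002])]
jar [(0.68, [0.714, -0.346, 0.002])]
tray1_c []
tray2_c [(0.48, [0.768, 0.072, 0.005]), (0.42, [0.543, 0.296, 0.015])]
tray3_c [(0.89, [0.539, 0.292, 0.016])]
tray4_c [(0.87, [0.395, -0.193, 0.015])]
tray5_c [(0.66, [0.518, -0.332, 0.018])]
scene {'fov_y': 49.273858834967996, 'cx': 318.0324843720475, 'cy': 235.65298256017718, 'rvec': array([ 1.08250117,  2.43755537, -0.98327746]), 'tvec': array([ 0.4220115 , -0.14022267,  1.32546186])}
base_rim [(0.63, [0.597, -0.005, 0.034]), (0.49, [0.715, -0.347, -0.002])]
coaster [(0.8, [0.648, -0.185, -0.0]), (0.76, [0.251, -0.356, -0.002]), (0.57, [0.568, -0.511, -0.0])]
bottle_c [(0.75, [0.459, -0.001, 0.083])]
pump_top [(0.87, [0.462, 0.0, 0.167])]
canister_c [(0.92, [0.393, -0.439, 0.049])]
curler [(0.87, [0.768, 0.069, -0.004]), (0.27, [0.463, 0.003, 0.084])]
jar [(0.94, [0.719, -0.347, -0.003])]
tray1_c []
tray2_c []
tray3_c [(0.69, [0.539, 0.294, 0.018])]
tray4_c [(0.91, [0.392, -0.199, 0.014])]
tray5_c [(0.73, [0.519, -0.333, 0.018]), (0.62, [0.599, -0.007, 0.037])]
1.3
```

View pics/top0.png

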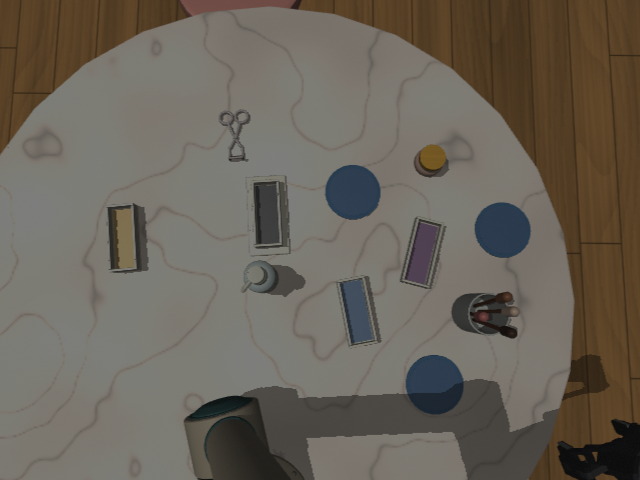

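View pics/scene0.png

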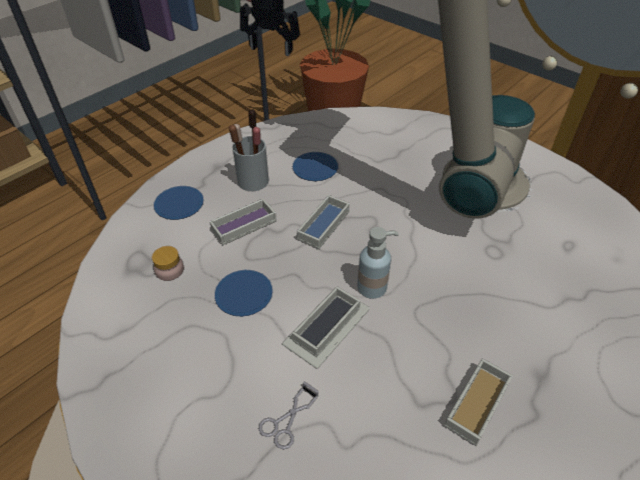

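The top view shows three loose trays: sand at about (123,238), blue-grey at (358,310) and mauve at (423,252). The base tray is at (268,214). The bottle is at (260,275), with its nozzle pointing to image lower left. The leftmost blue disc, at (352,192), is about (0.648,-0.185) in the world, so that is the coaster.

```bash
cat > h.py <<'E'
from bench import *
import cv2, numpy as np
def cam(c):
    i=camera_info(c); f=240/np.tan(np.radians(i["fov_y"]/2))
    K=np.array([[f,0,i["cx"]],[0,f,i["cy"]],[0,0,1]]); return c,K,np.array(i["rvec"]),np.array(i["tvec"])
def to_plane(C,px,z):
    c,K,r,t=C; px=np.float64(px).reshape(-1,1,2); D=np.zeros(4)
    n=cv2.fisheye.undistortPoints(px,K,D) if c=="wrist" else cv2.undistortPoints(px,K,D)
    R=cv2.Rodrigues(r)[0]; d=np.c_[n.reshape(-1,2),np.ones(len(px))]@R; o=-R.T@t
    return (o+d*((z-o[2])/d[:,2])[:,None])[:,:2],o
def to_px(C,p):
    c,K,r,t=C; p=np.float64(p).reshape(-1,1,3); D=np.zeros(4)
    return (cv2.fisheye.projectPoints(p,r.reshape(3,1),t.reshape(3,1),K,D) if c=="wrist" else cv2.projectPoints(p,r,t,K,D))[0].reshape(-1,2)
def liner(C,img,xy,zf,zr,tol=22):
    """pose of a tray from its liner: centre xy, yaw (deg, -90..90), size seen"""
    p=to_px(C,[*xy,zf])[0].round().astype(int)
    lab=cv2.cvtColor(cv2.medianBlur(img,3),cv2.COLOR_BGR2LAB).astype(float)
    ref=np.median(lab[p[1]-3:p[1]+4,p[0]-3:p[0]+4].reshape(-1,3),0)
    m=(np.linalg.norm((lab-ref)*[.6,1.5,1.5],axis=2)<tol).astype(np.uint8)
    n,L=cv2.connectedComponents(m); m=(L==L[p[1],p[0]]).astype(np.uint8)
    k=max(cv2.findContours(m,cv2.RETR_EXTERNAL,cv2.CHAIN_APPROX_NONE)[0],key=cv2.contourArea)
    w,o=to_plane(C,k,zf)
    (c,sz,a)=cv2.minAreaRect((w*1000).astype(np.float32)); c=np.array(c)/1000
    if sz[0]<sz[1]: a+=90; sz=sz[::-1]
    a=(a+90)%180-90; u=np.array([np.cos(np.radians(a)),np.sin(np.radians(a))]); s=(o[2]-zf)/(o[2]-zr)
    for ax,h in ((u,.065),(np.array([-u[1],u[0]]),.024)):
        e=(o[:2]-c)@ax
        c=c-ax*(max(-h,e+s*(-h-e))+min(h,e+s*(h-e)))/2
    return c,a,sz
E
python3 - <<'E'
from h import *
C=cam("top"); im=cv2.imread("pics/top0.png")
for n,xy,zf,zr in [("base",(.597,-.003),.013,.036),("t3",(.539,.293),.009,.032),("t4",(.393,-.196),.009,.032),("t5",(.518,-.333),.009,.032)]:
    print(n,liner(C,im,xy,zf,zr))
print(to_plane(C,[[260,272]],.157),to_plane(C,[[244,291]],.157))
c=im[240:310,225:315]; cv2.imwrite("pics/b.png",cv2.resize(c,None,fx=6,fy=6))
move_pose([.52,0.0,.33],[180,0,0])
W=cam("wrist"); w=read_camera("wrist"); cv2.imwrite("pics/w1.png",w); print(to_px(W,[[.597,-.003,.013],[.46,0,.16]]))
print(liner(W,w,(.597,-.003),.013,.036))
E
```

```text
base (array([ 0.59555424, -0.01325521]), 3.4711272716522217, (144.09024047851562, 72.58451843261719))
t3 (array([0.54093269, 0.29156397]), 6.477816581726074, (129.05755615234375, 36.434932708740234))
t4 (array([ 0.39431384, -0.19353512]), 11.320759773254395, (133.8809814453125, 51.93607711791992))
t5 (array([ 0.51879562, -0.33167838]), -14.14385986328125, (128.88034057617188, 47.3774299621582))
(array([[ 0.46543575, -0.00763163]]), array([ 0.41692309, -0.10095854,  1.01590893])) (array([[0.43114493, 0.02014703]]), array([ 0.41692309, -0.10095854,  1.01590893]))
[[321.47846651 123.62457974]
 [319.07996426 278.73152169]]
(array([ 0.59503003, -0.00503491]), 3.7378745079040527, (136.73880004882812, 50.474884033203125))
```

View pics/w1.png

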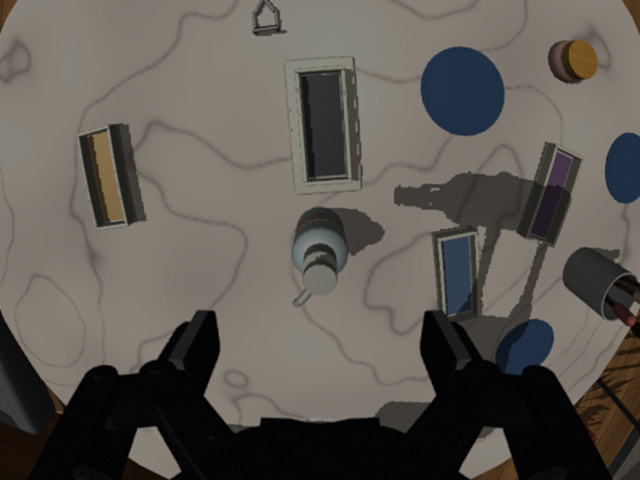

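View pics/b.png

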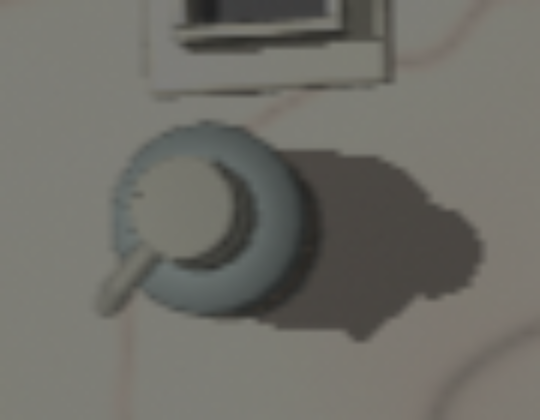

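The wrist view shows the base at about (323,125), the coaster at (462,90), and the bottle head at (320,275) with its nozzle toward (298,300). That puts the nozzle direction at about 142°. I'll grip the collar across that direction and place the bottle.

```bash
python3 - <<'E'
from h import *
O=[180,0,-38]
move_pose([.461,.001,.24],O)
print(line_to([.461,.001,.109],contact_N=6,vel=.1))
close_gripper(40); z0=get_tool_pos()[2]; print(z0,get_width(),get_gripper_force())
line_to([.461,.001,z0+.06]); print(get_width())
line_to([.648,-.185,z0+.06],vel=.12); print(get_width())
print(line_to([.648,-.185,z0+.002],vel=.05,contact_N=4),get_tool_pos(),get_width())
release(); line_to([.648,-.185,.27]); 
for c in ["top","scene"]:
    cv2.imwrite(f"pics/{c}1.png",read_camera(c))
    for q in ["bottle_c","pump_top","coaster"]: print(q,[(round(d["confidence"],2),np.round(d["location"],3)) for d in mark_of(c,q)][:3])
C=cam("top"); im=cv2.imread("pics/top1.png"); hsv=cv2.cvtColor(im,cv2.COLOR_BGR2HSV)
s=cv2.imread("pics/scene1.png"); p=to_px(cam("scene"),[.64,-.1,.06])[0].astype(int)
cv2.imwrite("pics/s1.png",cv2.resize(s[max(0,p[1]-120):p[1]+120,max(0,p[0]-150):p[0]+150],None,fx=2,fy=2))
print(get_time())
E
```

```text
False
0.10936666957742511 0.033630960090206205 39.57058668136597
0.03394679861821603
0.03391944414549141
True [ 0.64748197 -0.18498808  0.1133591 ] 0.03371686965528782
bottle_c [(0.98, array([ 0.645, -0.187,  0.084]))]
pump_top [(0.77, array([ 0.648, -0.188,  0.169]))]
coaster [(0.94, array([ 0.249, -0.357,  0.004])), (0.89, array([ 0.652, -0.187,  0.006])), (0.87, array([ 0.572, -0.511,  0.002]))]
bottle_c [(0.61, array([ 0.648, -0.184,  0.091]))]
pump_top [(0.87, array([ 0.648, -0.183,  0.172]))]
coaster [(0.67, array([ 0.568, -0.509, -0.   ])), (0.66, array([ 0.252, -0.356,  0.002])), (0.65, array([ 0.65 , -0.184, -0.   ]))]
12.3333
```

View pics/s1.png

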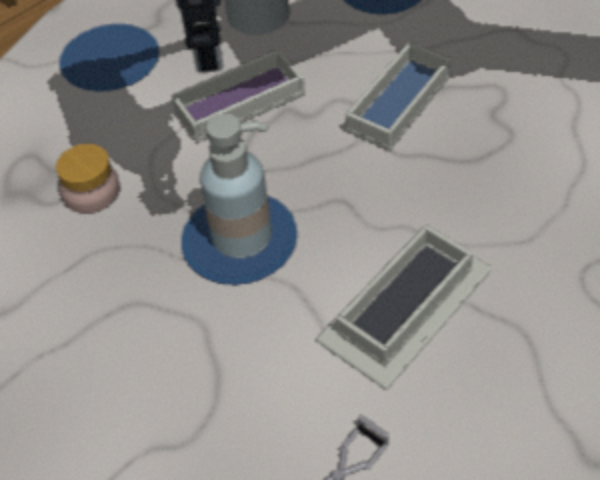

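The bottle stands upright and centred on the coaster, at about (238,205) in the crop. Next I'll prime it, then look at the base from above.

```bash
python3 - <<'E'
from h import *
close_gripper(20)
line_to([.648,-.185,.18],vel=.1)
for i in range(3):
    hit=line_to([.648,-.185,.148],vel=.03,contact_N=14); sleep(.25)
    print(hit,get_tool_pos(),get_ft_force()); line_to([.648,-.185,.18],vel=.1); sleep(.4)
line_to([.648,-.185,.28]); release()
for xy in [(.54,-.005)]:
    move_pose([*xy,.28],[180,0,3.5]); W=cam("wrist"); w=read_camera("wrist"); cv2.imwrite("pics/w2.png",w)
    print(to_plane(W,[[0,0]],.5)[1])
    for tol in (15,22,30): print(liner(W,w,(.597,-.003),.013,.036,tol))
print([(round(d["confidence"],2),np.round(d["location"],3)) for d in mark_of("wrist","base_rim")],get_time())
E
```

```text
True [ 0.64832943 -0.18512183  0.15490712] [-0.65102901  0.07420963  7.6409942 ]
True [ 0.64831766 -0.18513871  0.15491969] [-0.77227383  0.45040864  7.16695524]
True [ 0.64828817 -0.18508975  0.15489642] [-0.73012797  0.7938571   6.55488071]
[6.22322882e-01 2.18537879e-04 4.21719109e-01]
(array([ 0.59413043, -0.00493672]), 4.548525333404541, (136.28904724121094, 50.09858703613281))
(array([ 0.59375647, -0.00510749]), 4.094636917114258, (136.68634033203125, 50.881771087646484))
(array([ 0.59412964, -0.00530995]), 4.114701747894287, (137.4351348876953, 52.64452362060547))
[(0.65, array([ 0.596, -0.005,  0.037])), (0.55, array([ 0.645, -0.187,  0.088]))] 22.475
```

View pics/w2.png

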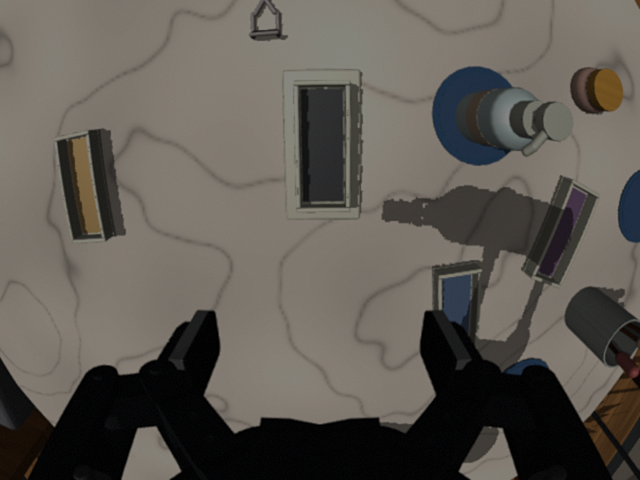

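The coaster and bottle are fine. The base liner is at about (323,145), which gives (0.595,-0.005) and a yaw of about 4°. I'll do the blue-grey tray first.

```bash
cat >> h.py <<'E'
BASE=np.array([.595,-.005]); BY=4.0; U=np.array([np.cos(np.radians(BY)),np.sin(np.radians(BY))])
G=.006
def look(xy,a,n):
    u=np.array([np.cos(np.radians(a)),np.sin(np.radians(a))]); p=np.array(xy)-.08*u
    move_pose([*p,.25],[180,0,a]); W=cam("wrist"); w=read_camera("wrist"); cv2.imwrite(f"pics/{n}.png",w)
    r=liner(W,w,xy,.009,.032); print("look",r); return r
def pick(c,a):
    move_pose([*c,.12],[180,0,a]); print("touch",line_to([*c,G],vel=.08,contact_N=6))
    close_gripper(60); print("width",get_width(),get_tool_pos())
    line_to([*c,.23],vel=.12); print("lifted",get_width())
def place(k,dy=0):
    c=BASE+U*(-.033 if k%2==0 else 0)+dy*np.array([-U[1],U[0]]); zt=.032+.028*k+G
    move_pose([*c,.23],[180,0,BY]); print("over",get_width(),np.round(c,4))
    line_to([*c,zt+.012],vel=.1); hit=line_to([*c,zt-.003],vel=.025,contact_N=4)
    print("place",hit,"dz",get_tool_pos()[2]-zt,get_width()); return c
E
python3 - <<'E'
from h import *
c,a,s=look((.394,-.194),11.3,"w3")
if np.hypot(*(c-[.394,-.194]))<.015 and abs(a-11.3)<5:
    pick(c,a); place(0)
print(get_time())
E
```

```text
look (array([ 0.3945174, -0.1974558]), 13.322850227355957, (128.0513458251953, 45.501365661621094))
touch False
width 0.05667478133820967 [ 0.39439978 -0.19714514  0.00657165]
lifted 0.056884784379888434
over 0.05687751711343255 [ 0.5621 -0.0073]
place True dz 0.0005779159813610116 0.05666719289703285
31.7417
```

It seated at the expected height. Next I'll release, check, and do the mauve tray.

```bash
python3 - <<'E'
from h import *
release(); p=get_tool_pos(); line_to([p[0],p[1],.25])
cv2.imwrite("pics/w4.png",read_camera("wrist")); print([(round(d["confidence"],2),np.round(d["location"],3)) for d in mark_of("wrist","tray4_c")][:2])
c,a,s=look((.519,-.332),-14.1,"w5")
if np.hypot(*(c-[.519,-.332]))<.015 and abs(a+14.1)<5:
    pick(c,a); place(1)
print(get_time())
E
```

```text
[(0.91, array([ 0.564, -0.006,  0.047])), (0.74, array([ 0.643, -0.189,  0.168]))]
look (array([ 0.51601227, -0.33472211]), -13.683746337890625, (126.85086059570312, 40.257625579833984))
touch False
width 0.056893232421812115 [ 0.51646851 -0.33479334  0.0068159 ]
lifted 0.05686072260813222
over 0.05674137971024445 [ 0.595 -0.005]
place True dz 0.0007880333911451376 0.05672581645721687
43.1583
```

View pics/w4.png

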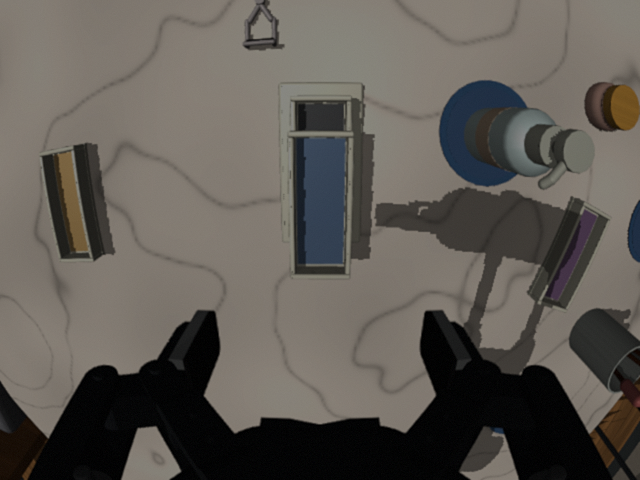

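The blue-grey tray, at about (320,200), sits flat on the base. It is shifted toward the robot and aligned with the base. Now the sand tray.

```bash
python3 - <<'E'
from h import *
release(); p=get_tool_pos(); line_to([p[0],p[1],.27])
print([(round(d["confidence"],2),np.round(d["location"],3)) for d in (read_camera("wrist"),mark_of("wrist","tray5_c"))[1]][:2])
read_camera("top"); m=mark_of("top","tray3_c")[:1]; print(m)
x=np.array(m[0]["location"][:2]); 
c,a,s=look(x,6.5,"w6")
if np.hypot(*(c-[.541,.292]))<.015 and s[0]>115 and abs(a-6.5)<6:
    pick(c,a); place(2)
print(get_time())
E
```

```text
[(0.96, array([ 0.595, -0.005,  0.076])), (0.21, array([ 0.396, -0.439,  0.056]))]
[{'location': [0.5418, 0.2941, 0.0153], 'confidence': 0.62}]
look (array([0.54115338, 0.29092957]), 6.218016624450684, (128.04827880859375, 40.93417739868164))
touch False
width 0.057044309187885 [0.5418398  0.29148609 0.00699126]
lifted 0.05672183929812747
over 0.056655971488150186 [ 0.5621 -0.0073]
place True dz 0.0010059517015352376 0.05694855590641733
54.1833
```

The tray seated. Next I'll release it and repeat three firmer pump strokes for margin, since there's plenty of time. Then I'll retreat and inspect.

```bash
python3 - <<'E'
from h import *
release(); p=get_tool_pos(); line_to([p[0],p[1],.29])
move_pose([.648,-.185,.27],[180,0,-38]); close_gripper(20)
line_to([.648,-.185,.18],vel=.1)
for i in range(3):
    hit=line_to([.648,-.185,.148],vel=.03,contact_N=22); sleep(.25)
    print(hit,get_tool_pos(),get_ft_force()); line_to([.648,-.185,.18],vel=.1); sleep(.4)
line_to([.648,-.185,.3]); move_j([-75.573,15.808,86.224,0,77.962,-6.933])
for c in ["top","scene"]:
    im=read_camera(c); C=cam(c)
    for q in ["tray3_c","tray4_c","tray5_c","tray1_c","tray2_c","bottle_c","pump_top","jar","curler","canister_c"]: print(c,q,[(round(d["confidence"],2),np.round(d["location"],3)) for d in mark_of(c,q)][:1])
    p=to_px(C,[.6,-.09,.08])[0].astype(int); x,y=max(0,p[0]-150),max(0,p[1]-110)
    cv2.imwrite(f"pics/{c}9.png",cv2.resize(im[y:y+220,x:x+300],None,fx=2.5,fy=2.5))
print(get_time())
E
```

```text
True [ 0.64839827 -0.18514093  0.1550037 ] [-2.25434382  0.55751448  8.03559671]
True [ 0.6483548  -0.18510943  0.15496784] [-1.34424287  0.36013982  7.85197678]
True [ 0.64835321 -0.1850877   0.15497044] [-1.32087602  0.69325572  8.40142082]
top tray3_c [(0.84, array([ 0.559, -0.007,  0.105]))]
top tray4_c []
top tray5_c []
top tray1_c [(0.7, array([ 0.562, -0.007,  0.103]))]
top tray2_c []
top bottle_c [(0.84, array([ 0.649, -0.185,  0.084]))]
top pump_top [(0.58, array([ 0.65 , -0.188,  0.168]))]
top jar [(0.82, array([ 0.711, -0.348,  0.001]))]
top curler [(0.75, array([0.768, 0.072, 0.005]))]
top canister_c [(0.71, array([ 0.391, -0.431,  0.057]))]
scene tray3_c [(0.64, array([ 0.562, -0.005,  0.1  ]))]
scene tray4_c [(0.75, array([ 0.561, -0.01 ,  0.046]))]
scene tray5_c [(0.97, array([ 0.596, -0.004,  0.075]))]
scene tray1_c [(0.59, array([ 0.563, -0.011,  0.046]))]
scene tray2_c []
scene bottle_c [(0.62, array([ 0.645, -0.186,  0.086]))]
scene pump_top [(0.88, array([ 0.645, -0.187,  0.173]))]
scene jar [(0.94, array([ 0.718, -0.348, -0.004]))]
scene curler [(0.91, array([ 0.765,  0.069, -0.003]))]
scene canister_c [(0.7, array([ 0.395, -0.437,  0.053]))]
68.5833
```

View pics/scene9.png

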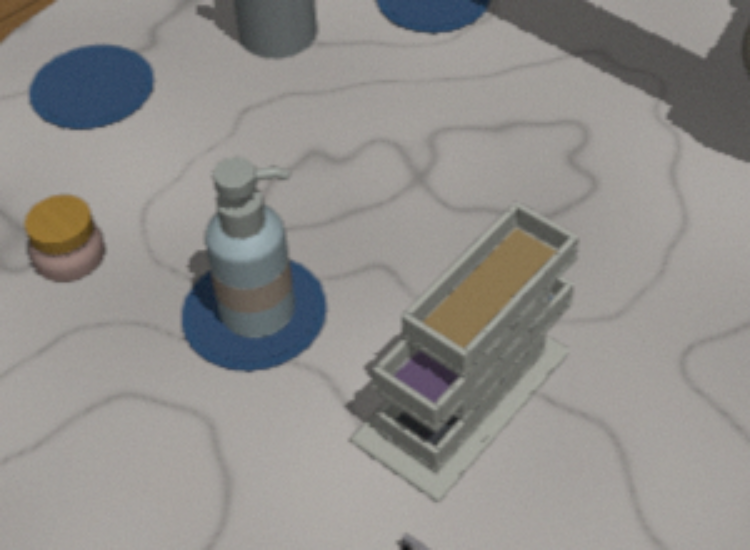

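View pics/top9.png

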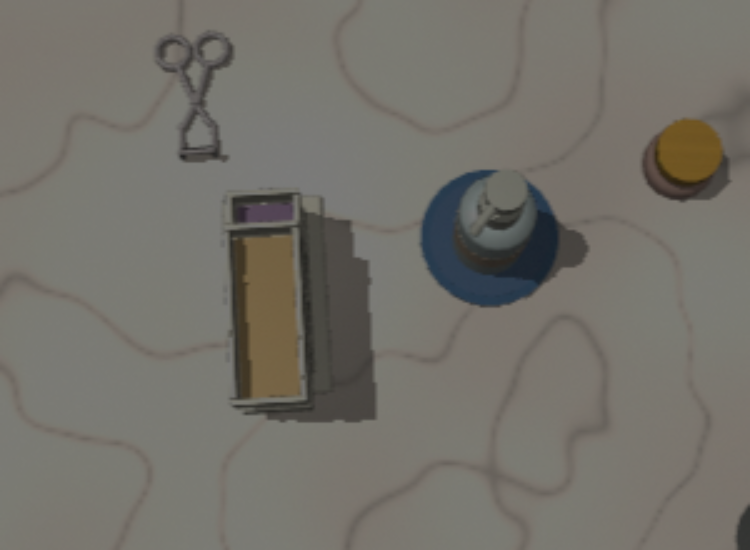

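The three trays are stepped and flat around (480,330) in the scene crop. The bottle is upright on its coaster with the head up, and the bystanders haven't moved. The firmer strokes stopped at the same depth, so that is the pump's stop.

```bash
python3 -c "
from bench import *
print(job_done())"
```

```text
the job is handed in; nothing more can be done
None
```

I handed the job in at about 69 s with no verdict returned: the three trays present are stacked and stepped toward the robot, the bottle stands on its coaster, primed (three strokes, then three firmer repeats to the same stop), and the canister, curler and jar haven't moved.

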